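# Seat the notched shear blade on its pin and shut the keeper

## Task

Take the notched steel blade by its rib from the bench and lay it flat between the rails of the blade holder, notch towards the locating pin. Slide it along the bed until the notch is fully home on the pin, lean it against the pin with a measured push of 10 to 15 newtons for half a second to be sure it is seated (more than 20 bends the pin), and let go. Then swing the keeper arm all the way across the blade, and leave the hammer, tin and wooden billet alone.

Things in the scene. Friction and masses are not known exactly. Their poses are not given: they have to be found in the camera images.
- blade: Loose flat steel blade, about 0.3 kg, 130 (x) by 44 (y) by 6 mm (z), lying rib up. Origin: centre of its underside; x runs lengthwise to the notched end, z up. A dark crosswise rib, 12 thick (x), 34 wide (y), stands on its middle from z = 6 to 38 mm: grip its two broad faces. The open notch in the +x end is 11 mm wide, its flat bottom at x = +40; its mouth flares over the last 8 mm to 27 mm.
- notch (a point): Point on the blade's underside, at blade x = +44 mm, y = 0: it lies on the pin's axis when the notch is fully home. Axes as the blade's.
- holder: Fixed steel holder, base 170 (x) by 120 (y) by 12 mm. Origin: centre of its underside; x is the way the blade is pushed home, z up. The flat bed (top at z = 20 mm) lies between two rails along x, inner faces at y = +-26, tops at z = 26. One rigid upright pin, 8 mm thick, 9 mm high, stands on the bed near the +x end (see bed).
- bed (a point): Middle of the bed's top, 20 mm above the holder's origin; axes as the holder's. The pin stands at y = 0 and is set anywhere from x = 37 to 63 mm; its setting is not measured: feel (or see) it. A blade laid with its origin at x = -35 is clear of it; home, its origin is at x = -7 to 19. Lean on the pin with 10 to 15 N for half a second; over 20 N bends it.
- keeper (a joint): Keeper arm angle: 0 to 0.3 at the start (open, pointing to the holder's -x), pi/2 = shut at its stop, lying across the blade to the holder's +y. It grows clockwise seen from above, moves against light friction (about 1 N at the knob) and stays where it is left.
- keeper_hinge (a point): On the keeper's upright hinge axis, at the underside of the arm, 28.5 mm above the bench; at x = -48, y = -47 mm of the holder. The arm is flat, 16 mm wide, 8 mm thick, its underside 2.5 mm above a blade lying on the bed. Axes as the holder's.
- keeper_knob (a point): Centre of the top of the keeper's upright knob, 75 mm from the hinge axis, 66.5 mm above the bench. The knob is a round post 12 mm in diameter, standing 30 mm clear above the arm: pinch or push it from above.
- hammer: Loose hammer lying on the bench, bystander. Origin at its underside.
- tin: Loose tin, 66 mm in diameter, 75 mm high, bystander. Origin: centre of its underside.
- billet: Loose block of wood, 70 by 50 by 45 mm, bystander. Origin: centre of its underside.
Mind the look-alikes: they are no part of the job. Several things have the shape of the holder; the one meant has the colours described above.

How it is judged:
By the outcome, as a careful person would: the job done as asked, in the order asked, and still so for the second after the job is handed in, with the robot touching nothing.
It also fails if it takes over 72 s, if anything falls off the work surface, if the arm or the gripper's body presses on something with over 40 N, if the wrist force passes 120 N, or if a joint passes its speed limit or range.

## Robot

A 7-joint arm with a two-finger parallel gripper is mounted at the origin on the work surface. World frame = base frame: x ahead of the robot, y to its left, z up, the work surface at z = 0. Lengths are in mm, angles in rad, forces in N, time in s.
With the tool pointing down it reaches from about 400 to 875 mm from the base axis. Payload 4.4 kg.
Tool frame: the origin (TCP) lies midway between the tips of the shut fingers; the grasp point (between the pads) lies 19 mm behind it (ctrl.pinch_z is the distance from the TCP to the grasp point, in mm); z points along the fingers, y is the line along which they close (so a half turn about z gives the same grasp; the last joint's range is limited). The gripper opens to 85 mm and grips with 20 to 120 N. Pads are 22 mm wide; open, the fingers measure 114 mm over their backs; the gripper's body (76 mm by 85 mm) begins 54 mm behind the grasp point. The pads swing forward as they close: fully open they stand 13 mm farther back than shut.
Start: joints at [-1.172, 0.628, 0.038, 1.517, -0.027, 0.996, -0.02], TCP at [291.338, 581.068, 231.313] pointing down, gripper open.
Joint ranges: [-3.06, 3.06], [-0.37, 2.12], [-1.25, 1.32], [0.18, 2.47], [-1.1, 4.24], [0.23, 1.98], [-2.94, 2.94]. Speed limits (rad/s): [2.57, 2.57, 3.14, 3.14, 3.14, 3.14, 3.14].

## Interface

Orientations are given as [roll, pitch, yaw] about the fixed x, y, z axes, in that order (R = Rz(yaw) Ry(pitch) Rx(roll)).
In Python, from cell import read_state, cams, order, ctrl gives the robot as it stands.
- The arm moves only by the tool move_arm, never from a script. Its argument "targets" is text: rows parted by semicolons, each of 7 numbers parted by spaces: the gripper's target within -1 to 1 (fully open at 1, half-way at 0, shut at -1), then the shift along the tool's x, y, z in cm, then the turn, a rotation vector about the tool's x, y, z in degrees. A call has 1 to 5 rows; each row shifts and turns the commanded pose from where the row before left it, along the tool's axes as they then stand; what a row does not reach is not made up. A row lasts 1/12 s, in which the tool goes at most 41.7 mm and 7.16 degrees, less where a joint would pass 70% of its speed; a pose out of reach is approached as far as the arm can. A call with a gripper value outside its range is refused whole. The fingers move at their own pace and stop on an object; the grip force is fixed at half the most. Time passes only in rows, so rows that do not move let the fingers close. It gives the time, the measured TCP pose, the force, the opening and the grip force at its end, in the units of the state.
- read_state(): the state, without advancing time (a new reading comes with each control period).
- cams.get_image(name): name is "scene" or "top" or "wrist"; returns a dict with "color" (400x640x3 uint8, red, green, blue), "fovy" (degrees; the focal length in pixels is half the picture's height over the tangent of half this angle, whatever the lens; pixels are square), "cx", "cy" (the principal point, pixels), "k1" (the pictures are not rectified: a ray, as slopes to the right and down, at radius r is drawn at 1 + k1 r^2 times it, then the intrinsics apply), "rvec" (rotation vector, rad) and "tvec" (3), from world to camera coordinates, as OpenCV has them. Camera axes: x right, y down, z forward; pixel columns grow to the right and rows downward; lengths in mm; the calibration is good to about 2 mm. A picture is of the moment at which its call begins. There is no depth.
- order.finish_job(): hands the job in; it is judged then, once.
The state is a dict: "clock": time; "qpos": joint angles; "qd": joint speeds; "tau": joint torques, N m; "eef_pos": TCP position; "tool_rot": TCP orientation; "force": force on the tool from outside, world axes, zero at the start; "torque": the same for the moment, N m; "width": finger opening in mm; "gripper_force": force on a finger pad.
Only numpy, scipy, OpenCV 4.12 (cv2) and the standard library are available. Lean on these libraries where they do the work, as an engineer would, in place of code of your own. Each camera call takes 0.05 s, during which the arm holds its last target. There are 200 camera calls.

## Working session

There is one attempt and no reset: what is moved stays moved. The work goes in short steps, Python scripts to look and compute and a tool call to move; the robot and the scene stay as the last step left them, time stands still between calls to the robot, and variables do not carry over. Pictures are saved under pics/ and viewed, at most 10 in all, crops included, and the job is handed in when it is done.

Besides the shell and the picture viewer there is one more tool, called after "Request:" as name(argument=value, ...), one argument or row to a line, values as JSON. move_arm: Moves the arm, as the interface text tells. Its arguments: {"type":"object","properties":{"targets":{"type":"string"}},"required":["targets"]}

```bash
mkdir -p pics; cat > h.py <<'E'
import numpy as np, cv2
from cell import read_state, cams, order, ctrl
from scipy.spatial.transform import Rotation as R
def grab(n):
    im=cams.get_image(n); np.save('pics/%s.npy'%n,im,allow_pickle=True); return im
def load(n): return np.load('pics/%s.npy'%n,allow_pickle=True).item()
def f(im): return im['color'].shape[0]/2/np.tan(np.radians(im['fovy'])/2)
def ray(im,u,v):
    F=f(im); d=np.array([(u-im['cx'])/F,(v-im['cy'])/F]); s=d.copy()
    for _ in range(30): s=d/(1+im['k1']*(s@s))
    Rm=cv2.Rodrigues(np.array(im['rvec'],float))[0]; t=np.array(im['tvec'],float).ravel()
    return -Rm.T@t, Rm.T@np.array([s[0],s[1],1])
def at(im,u,v,z):
    c,d=ray(im,u,v); return c+d*(z-c[2])/d[2]
def proj(im,P):
    Rm=cv2.Rodrigues(np.array(im['rvec'],float))[0]; t=np.array(im['tvec'],float).ravel()
    q=Rm@np.array(P,float)+t; s=q[:2]/q[2]; s=s*(1+im['k1']*(s@s)); return s*f(im)+[im['cx'],im['cy']]
def save(im,name,box=None,k=1):
    a=im['color'][:,:,::-1]
    if box: a=a[box[1]:box[3],box[0]:box[2]]
    cv2.imwrite('pics/'+name,cv2.resize(a,None,fx=k,fy=k,interpolation=cv2.INTER_CUBIC))
E
python3 - <<'E'
from h import *
for n in ('top','scene'):
    im=grab(n); save(im,n+'1.png'); print(n,ray(im,320,200),im['fovy'],im['k1'])
s=read_state(); print({k:np.round(s[k],3) for k in s})
E
```

```text
top (array([ 352.92596746,  143.56406358, 1470.34022918]), array([ 0.12085948,  0.02318895, -0.9924148 ])) 47.21486146562033 -0.03655077860074633
scene (array([1314.56366984,  508.76528355, 1063.56180492]), array([-0.58923174, -0.263398  , -0.76425426])) 52.93200623941801 -0.07971608086692626
{'clock': np.float64(0.1), 'qpos': array([-1.172,  0.629,  0.038,  1.518, -0.027,  0.996, -0.02 ]), 'qd': array([ 0.   , -0.002,  0.001, -0.001, -0.001, -0.002, -0.   ]), 'tau': array([ 3.0000e-03, -5.6454e+01,  1.2310e+00, -1.9397e+01,  1.1000e-02,
        5.0000e-03,  0.0000e+00]), 'eef_pos': array([291.072, 580.555, 230.471]), 'tool_rot': array([-3.14 , -0.   ,  2.677]), 'force': array([-0.259, -0.284,  0.242]), 'torque': array([-0.02 ,  0.03 , -0.002]), 'gripper_force': np.float64(0.0), 'width': np.float64(85.407)}
```

View pics/top1.png

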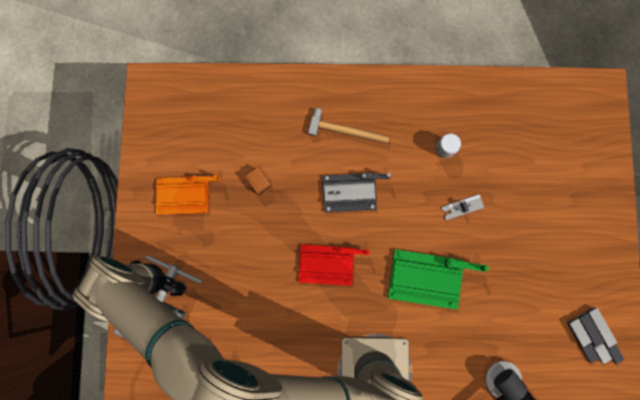

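View pics/scene1.png

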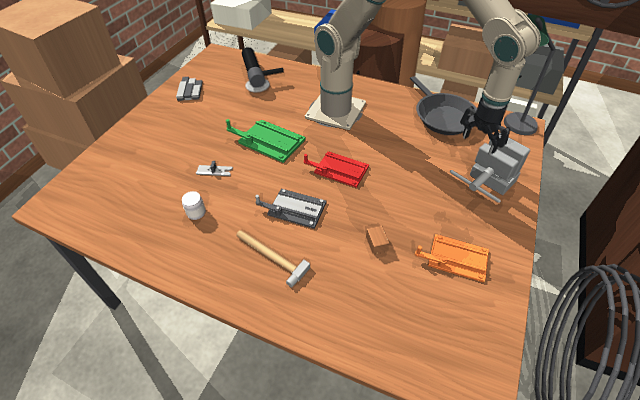

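Holder-shaped candidates in top view are orange (183,195), red (327,264), green (427,278) and steel grey (350,192). The grey one matches "steel". The blade looks to be at (463,207); the grey thing at (595,335) is a different item. I'll check both in one enlarged crop.

```bash
python3 - <<'E'
from h import *
t=load('top');s=load('scene')
a=cv2.resize(t['color'][160:230,310:500],(760,280),interpolation=cv2.INTER_CUBIC)
b=cv2.resize(s['color'][155:235,190:340],(562,300),interpolation=cv2.INTER_CUBIC)
o=np.zeros((580,760,3),np.uint8);o[:280]=a;o[280:,:562]=b
cv2.imwrite('pics/crop1.png',o[:,:,::-1])
for u,v,z in [(463,207,38),(445,215,6),(481,199,6),(350,192,20),(389,176,66)]: print(at(t,u,v,z).round(1))
E
```

```text
[ 511.5 -272.6   38. ]
[ 488.5 -223.6    6. ]
[ 541.8 -340.5    6. ]
[556.7  82.   20. ]
[602.1 -36.8  66. ]
```

View pics/crop1.png

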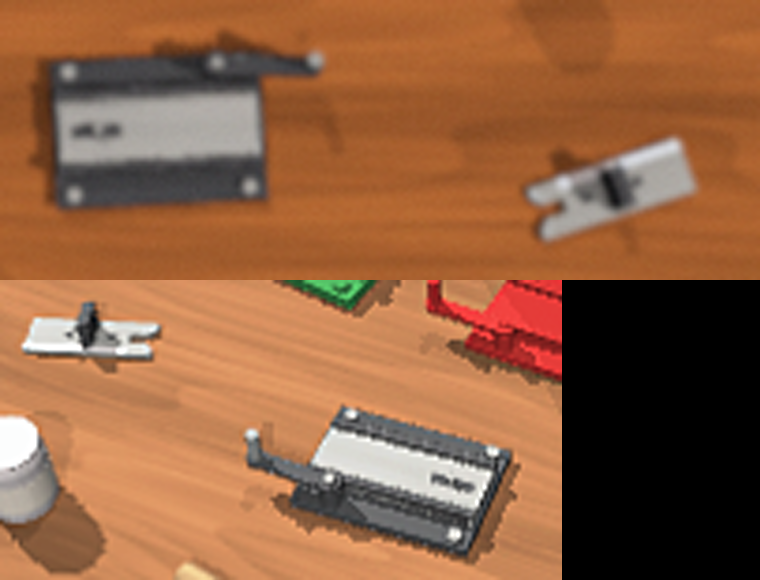

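Crop confirms it: the grey holder is at top (350,192), with its keeper on the upper edge pointing right, so holder +x ≈ world +y. The steel blade has its rib at (463,207) and its notch towards the left. Next I'll fit both poses from masks.

```bash
cat >> h.py <<'E'
def pose():
    s=read_state(); return np.array(s['eef_pos']),R.from_euler('xyz',s['tool_rot'])
def plan(p,yaw_deg,n,g,start=None):
    """rows from measured pose to p / yaw (tool down), n equal world steps"""
    p0,r0=start or pose(); r1=R.from_euler('xyz',[np.pi,0,np.radians(yaw_deg)])
    dv=(r0.inv()*r1).as_rotvec(); out=[]; 
    for i in range(n):
        ra=r0*R.from_rotvec(dv*i/n); d=ra.inv().apply((np.array(p)-p0)/n)/10
        out.append('%g '%g+' '.join('%.2f'%x for x in d)+' '+' '.join('%.2f'%x for x in np.degrees(dv)/n))
    for i in range(0,n,5): print('; '.join(out[i:i+5]))
E
python3 - <<'E'
from h import *
t=load('top');hsv=cv2.cvtColor(t['color'],cv2.COLOR_RGB2HSV)
for name,box,z in [('blade',(435,185,492,230),6),('holder',(310,165,395,220),15)]:
    m=np.zeros(hsv.shape[:2],np.uint8);x0,y0,x1,y1=box
    m[y0:y1,x0:x1]=(hsv[y0:y1,x0:x1,1]<75)*255
    c=max(cv2.findContours(m,0,1)[0],key=cv2.contourArea)[:,0]
    P=np.array([at(t,u,v,z)[:2] for u,v in c],np.float32)
    r=cv2.minAreaRect(P);print(name,r,cv2.boxPoints(r).round(0).tolist(),len(c))
# bed bright rect
m=np.zeros(hsv.shape[:2],np.uint8);m[165:220,310:385]=((hsv[165:220,310:385,1]<75)&(hsv[165:220,310:385,2]>120))*255
m=cv2.morphologyEx(m,cv2.MORPH_OPEN,np.ones((5,5)))
c=max(cv2.findContours(m,0,1)[0],key=cv2.contourArea)[:,0]
print('bed',cv2.minAreaRect(np.array([at(t,u,v,20)[:2] for u,v in c],np.float32)))
for cx,cy in [(217,62),(315,60),(70,72),(75,195),(250,187)]: print(at(t,310+cx/4,160+cy/4,{217:36,315:66.5}.get(cx,26)).round(1))
plan([500,-272,230],24.5,25,1)
E
```

```text
blade ((516.3619384765625, -279.46905517578125), (46.42789840698242, 130.4626922607422), 19.055442810058594) [[473.0, -225.0], [516.0, -349.0], [560.0, -334.0], [517.0, -210.0]] 104
holder ((559.6412963867188, 59.196434020996094), (118.02465057373047, 218.03358459472656), 3.627809524536133) [[494.0, 164.0], [508.0, -53.0], [625.0, -46.0], [612.0, 172.0]] 198
bed ((558.2215576171875, 83.55116271972656), (50.48844528198242, 159.11376953125), 4.0076375007629395)
[607.9  37.9  36. ]
[605.1 -36.   66.5]
[600.1 154.5  26. ]
[501.3 149.1  26. ]
[509.6  10.5  26. ]
1 -2.28 -2.67 0.01 -0.00 0.00 5.15; 1 -2.51 -2.46 0.01 -0.00 0.00 5.15; 1 -2.72 -2.22 0.01 -0.00 0.00 5.15; 1 -2.91 -1.97 0.01 -0.00 0.00 5.15; 1 -3.07 -1.70 0.01 -0.00 0.00 5.15
1 -3.21 -1.42 0.01 -0.00 0.00 5.15; 1 -3.33 -1.12 0.00 -0.00 0.00 5.15; 1 -3.41 -0.82 0.00 -0.00 0.00 5.15; 1 -3.47 -0.51 0.00 -0.00 0.00 5.15; 1 -3.51 -0.20 0.00 -0.00 0.00 5.15
1 -3.51 0.12 0.00 -0.00 0.00 5.15; 1 -3.48 0.43 0.00 -0.00 0.00 5.15; 1 -3.43 0.75 0.00 -0.00 0.00 5.15; 1 -3.35 1.05 0.00 -0.00 0.00 5.15; 1 -3.24 1.35 0.00 -0.00 0.00 5.15
1 -3.11 1.63 0.00 -0.00 0.00 5.15; 1 -2.95 1.91 0.00 -0.00 0.00 5.15; 1 -2.77 2.16 0.00 -0.00 0.00 5.15; 1 -2.56 2.40 0.00 -0.00 0.00 5.15; 1 -2.33 2.62 0.00 -0.00 0.00 5.15
1 -2.09 2.82 0.00 -0.00 0.00 5.15; 1 -1.83 3.00 0.00 -0.00 0.00 5.15; 1 -1.55 3.15 0.00 -0.00 0.00 5.15; 1 -1.26 3.28 0.00 -0.00 0.00 5.15; 1 -0.96 3.38 0.00 -0.00 0.00 5.15
```

Request:
move_arm(
  targets="1 -2.3 -2.7 0 0 0 5.4; 1 -2.5 -2.5 0 0 0 5.4; 1 -2.7 -2.2 0 0 0 5.4; 1 -2.9 -2.0 0 0 0 5.4; 1 -3.1 -1.7 0 0 0 5.4",
)

```text
clock: 0.52
eef_pos: [331.3, 407.6, 231.0]
tool_rot: [-3.141, 0.0, 2.201]
force: [0.1, -0.2, 0.5]
width: 85.1
gripper_force: 0.0
```

Request:
move_arm(
  targets="1 -3.2 -1.4 0 0 0 5.4; 1 -3.3 -1.1 0 0 0 5.4; 1 -3.4 -0.8 0 0 0 5.4; 1 -3.5 -0.5 0 0 0 5.4; 1 -3.5 -0.2 0 0 0 5.4",
)

```text
clock: 0.93
eef_pos: [368.4, 236.6, 231.2]
tool_rot: [-3.141, 0.0, 1.73]
force: [0.3, -0.0, -0.3]
width: 85.4
gripper_force: 0.0
```

Request:
move_arm(
  targets="1 -3.5 0.1 0 0 0 5.4; 1 -3.5 0.4 0 0 0 5.4; 1 -3.4 0.7 0 0 0 5.4; 1 -3.3 1.1 0 0 0 5.4; 1 -3.2 1.4 0 0 0 5.4",
)

```text
clock: 1.35
eef_pos: [401.4, 65.4, 231.3]
tool_rot: [-3.141, -0.0, 1.259]
force: [0.5, 0.6, -1.8]
width: 85.4
gripper_force: 0.0
```

```bash
python3 - <<'E'
from h import *
print(pose()[0],read_state()['tool_rot'],read_state()['qpos'].round(2))
plan([511,-276,180],19,12,1)
E
```

```text
[401.41572266  65.36866151 231.29071246] [-3.14137683e+00 -1.98556763e-04  1.25880977e+00] [-0.61  0.32  0.49  2.16 -0.23  0.71 -0.28]
1 -2.43 1.74 0.43 -0.00 -0.00 4.43; 1 -2.29 1.92 0.43 -0.00 -0.00 4.43; 1 -2.13 2.10 0.43 -0.00 -0.00 4.43; 1 -1.96 2.25 0.43 -0.00 -0.00 4.43; 1 -1.78 2.40 0.43 -0.00 -0.00 4.43
1 -1.59 2.53 0.43 -0.00 -0.00 4.43; 1 -1.39 2.64 0.43 -0.00 -0.00 4.43; 1 -1.18 2.74 0.43 -0.00 -0.00 4.43; 1 -0.97 2.83 0.43 -0.00 -0.00 4.43; 1 -0.75 2.89 0.43 -0.00 -0.00 4.43
1 -0.52 2.94 0.43 -0.00 -0.00 4.43; 1 -0.29 2.97 0.43 -0.00 -0.00 4.43
```

Request:
move_arm(
  targets="1 -2.4 1.7 0.4 0 0 4.4; 1 -2.3 1.9 0.4 0 0 4.4; 1 -2.1 2.1 0.4 0 0 4.4; 1 -2.0 2.3 0.4 0 0 4.4; 1 -1.8 2.4 0.4 0 0 4.4",
)

```text
clock: 1.77
eef_pos: [447.8, -76.6, 211.0]
tool_rot: [-3.141, 0.0, 0.875]
force: [0.8, 0.6, 0.0]
width: 85.3
gripper_force: 0.0
```

Request:
move_arm(
  targets="1 -1.6 2.5 0.4 0 0 4.4; 1 -1.4 2.6 0.4 0 0 4.4; 1 -1.2 2.7 0.4 0 0 4.4; 1 -1.0 2.8 0.4 0 0 4.4; 1 -0.7 2.9 0.4 0 0 4.4",
)

```text
clock: 2.18
eef_pos: [493.4, -217.6, 190.8]
tool_rot: [-3.141, 0.0, 0.491]
force: [1.1, 0.6, -0.5]
width: 85.7
gripper_force: 0.0
```

Request:
move_arm(
  targets="1 -0.5 2.9 0.4 0 0 4.4; 1 -0.3 3.0 0.4 0 0 4.4; 1 0 0 0 0 0 0; 1 0 0 0 0 0 0; 1 0 0 0 0 0 0",
)

```text
clock: 2.6
eef_pos: [511.7, -271.9, 182.7]
tool_rot: [-3.14, 0.001, 0.342]
force: [0.7, 1.2, -0.1]
width: 85.3
gripper_force: 0.0
```

```bash
python3 - <<'E'
from h import *
w=grab('wrist'); save(w,'w1.png'); print(pose()[0],read_state()['tool_rot'])
for P in [(516,-279,38),(516-.326*44,-279+.945*44,6)]: print(proj(w,P))
E
```

```text
[ 511.95846035 -271.36417952  182.93012152] [-3.13965773e+00  2.90431389e-04  3.43088642e-01]
[329.33674965 184.74384076]
[284.39997115 176.53696792]
```

View pics/w1.png

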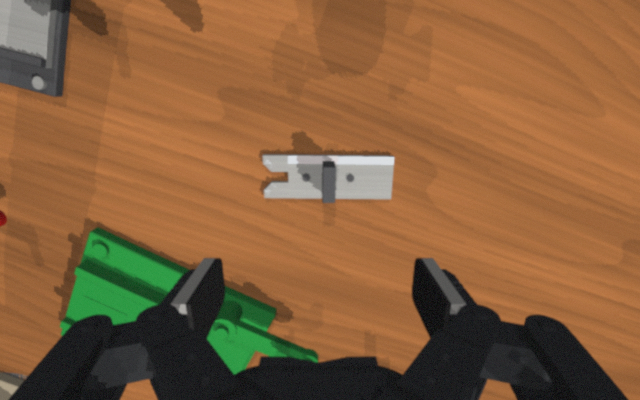

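Wrist view: blade corners are at (263,155), (394,156), (393,199) and (264,199), rib at about (329,180), notch to the left. It is almost parallel to the fingers' closing line.

```bash
python3 - <<'E'
from h import *
w=load('wrist');hsv=cv2.cvtColor(w['color'],cv2.COLOR_RGB2HSV)
m=np.zeros(hsv.shape[:2],np.uint8);m[145:215,250:405]=(hsv[145:215,250:405,1]<70)*255
c=max(cv2.findContours(m,0,1)[0],key=cv2.contourArea)[:,0]
r=cv2.minAreaRect(np.array([at(w,u,v,6)[:2] for u,v in c],np.float32));print(r)
y=np.radians(r[2]+90 if r[2]<45 else r[2]);d=np.array([np.cos(y),np.sin(y)])
for z in (6,38):
  for px in [(323,182),(335,182)]:
    q=at(w,*px,z)[:2]-r[0]; print(z,q@d, q@[-d[1],d[0]])
print(ray(w,320,200)[0])
a=np.degrees(y)-90
plan([*r[0],90],a,6,1)
E
```

```text
((514.154296875, -279.0612487792969), (49.09978103637695, 130.61636352539062), 18.937519073486328)
6 4.718018148530822 3.518413339205274
6 -7.345965806862175 3.383164394401524
38 5.241523983557459 -4.2579465345272896
38 -5.610683603791808 -4.379610292569883
[ 580.83177483 -245.68558241  324.57981122]
1 -0.01 0.14 1.55 -0.02 0.00 0.12; 1 -0.01 0.14 1.55 -0.02 0.00 0.12; 1 -0.01 0.14 1.55 -0.02 0.00 0.12; 1 -0.01 0.13 1.55 -0.02 0.00 0.12; 1 -0.01 0.13 1.55 -0.02 0.00 0.12
1 -0.01 0.13 1.55 -0.02 0.00 0.12
```

Request:
move_arm(
  targets="1 0.1 0.8 3.5 0 0 0.7; 1 0 0 3.5 0 0 0; 1 0 0 3.5 0 0 0; 1 0 0 3.0 0 0 0; 1 0 0 2.5 0 0 0",
)

```text
clock: 3.07
eef_pos: [515.4, -277.5, 21.4]
tool_rot: [-3.139, 0.001, 0.332]
force: [-0.3, 1.0, -0.1]
width: 85.3
gripper_force: 0.0
```

Request:
move_arm(
  targets="1 0 0 0.8 0 0 0; 1 0 0 0.2 0 0 0; 1 0 0 0 0 0 0; 1 0 0 0 0 0 0",
)

```text
clock: 3.4
eef_pos: [517.0, -280.4, 15.0]
tool_rot: [3.14, -0.002, 0.33]
force: [0.5, 0.0, -0.1]
width: 85.6
gripper_force: 0.0
```

Request:
move_arm(
  targets="1 0 -0.2 0.5 0 0 0; 1 0 0 0 0 0 0; 0.2 0 0 0 0 0 0; -0.2 0 0 0 0 0 0; -0.5 0 0 0 0 0 0",
)

```text
clock: 3.82
eef_pos: [515.4, -278.3, 8.6]
tool_rot: [3.141, -0.0, 0.329]
force: [1.0, 0.2, -0.1]
width: 51.7
gripper_force: 0.0
```

Request:
move_arm(
  targets="-1 0 0 0 0 0 0; -1 0 0 0 0 0 0; -1 0 0 0 0 0 0; -1 0 0 0 0 0 0; -1 0 0 0 0 0 0",
)

```text
clock: 4.23
eef_pos: [515.5, -278.7, 8.6]
tool_rot: [3.141, -0.0, 0.329]
force: [0.1, -0.8, 2.3]
width: 11.1
gripper_force: 59.2
```

Request:
move_arm(
  targets="-1 0 0 -1.0 0 0 0; -1 0 0 -2.0 0 0 0; -1 0 0 -3.0 0 0 0; -1 0 0 -3.0 0 0 0; -1 0 0 -2.0 0 0 0",
)

```text
clock: 4.65
eef_pos: [515.2, -278.2, 120.7]
tool_rot: [3.141, -0.0, 0.329]
force: [0.5, 0.9, -2.8]
width: 10.9
gripper_force: 58.8
```

```bash
python3 - <<'E'
from h import *
s=read_state();print(pose()[0],s['tool_rot'],s['force'],s['width'])
plan([560.4,48,120],4,15,-1)
E
```

```text
[ 515.24443075 -278.23731068  120.67866269] [ 3.14104873e+00 -4.76916619e-04  3.29096521e-01] [ 0.53546351  0.91485097 -2.76511532] 10.926525992538258
-1 0.99 -1.96 0.00 0.00 -0.00 0.99; -1 0.95 -1.98 0.00 0.00 -0.00 0.99; -1 0.92 -1.99 0.00 0.00 -0.00 0.99; -1 0.88 -2.01 0.00 0.00 -0.00 0.99; -1 0.85 -2.02 0.00 0.00 -0.00 0.99
-1 0.81 -2.04 0.00 0.00 -0.00 0.99; -1 0.78 -2.05 0.00 0.00 -0.00 0.99; -1 0.74 -2.07 0.00 0.00 -0.00 0.99; -1 0.71 -2.08 0.00 0.00 -0.00 0.99; -1 0.67 -2.09 0.00 0.00 -0.00 0.99
-1 0.64 -2.10 0.00 0.00 -0.00 0.99; -1 0.60 -2.11 0.00 0.00 -0.00 0.99; -1 0.56 -2.12 0.00 0.00 -0.00 0.99; -1 0.53 -2.13 0.00 0.00 -0.00 0.99; -1 0.49 -2.14 0.00 0.00 -0.00 0.99
```

Request:
move_arm(
  targets="-1 1.0 -2.0 0 0 0 1; -1 1.0 -2.0 0 0 0 1; -1 0.9 -2.0 0 0 0 1; -1 0.9 -2.0 0 0 0 1; -1 0.8 -2.0 0 0 0 1",
)

```text
clock: 5.07
eef_pos: [529.7, -167.2, 118.3]
tool_rot: [-3.14, 0.001, 0.241]
force: [0.4, 1.4, -2.5]
width: 11.1
gripper_force: 58.8
```

Request:
move_arm(
  targets="-1 0.8 -2.0 0 0 0 1; -1 0.8 -2.1 0 0 0 1; -1 0.7 -2.1 0 0 0 1; -1 0.7 -2.1 0 0 0 1; -1 0.7 -2.1 0 0 0 1",
)

```text
clock: 5.48
eef_pos: [544.2, -58.0, 118.3]
tool_rot: [-3.14, 0.001, 0.154]
force: [1.2, 0.0, -3.1]
width: 10.9
gripper_force: 58.8
```

Request:
move_arm(
  targets="-1 0.6 -2.1 0 0 0 1; -1 0.6 -2.1 0 0 0 1; -1 0.6 -2.1 0 0 0 1; -1 0.5 -2.1 0 0 0 1; -1 0.5 -2.1 0 0 0 0.8",
)

```text
clock: 5.9
eef_pos: [559.4, 49.6, 118.3]
tool_rot: [-3.141, 0.002, 0.07]
force: [0.8, -0.3, -3.2]
width: 10.6
gripper_force: 58.8
```

Request:
move_arm(
  targets="-1 0 0 0 0 0 0; -1 0 0 0 0 0 0; -1 0 0 0 0 0 0",
)

```text
clock: 6.15
eef_pos: [559.6, 47.7, 118.3]
tool_rot: [3.141, 0.001, 0.071]
force: [0.2, -0.6, -3.2]
width: 11.3
gripper_force: 59.0
```

```bash
python3 - <<'E'
from h import *
w=grab('wrist'); save(w,'w2.png'); s=read_state();print(pose()[0],s['tool_rot'],s['width'],s['force'])
y=np.radians(94);ex=np.array([np.cos(y),np.sin(y)]);ey=np.array([-ex[1],ex[0]])
for X,Y,Z in [(-85,-26,26),(-85,26,26),(85,-26,26),(85,26,26),(0,0,20),(-48,-47,36.5)]:
    q=np.array([558,83])+X*ex+Y*ey; print(X,Y,proj(w,[*q,Z]).round(1))
E
```

```text
[559.78997456  47.04688662 118.43351731] [3.14104968e+00 6.31576694e-04 7.00625003e-02] 10.76429393921357 [-0.16539243 -0.64815395 -3.82439759]
-85 -26 [388.  168.3]
-85 26 [383.8 234.1]
85 -26 [157.8 168.7]
85 26 [167.2 233.7]
0 0 [274.2 199.9]
-48 -47 [338.9 140.9]
```

View pics/w2.png

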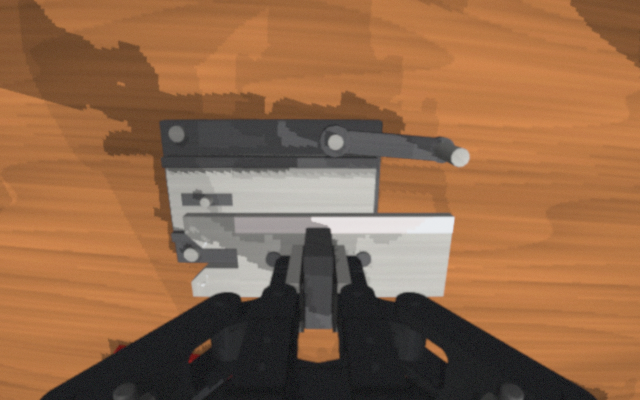

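Wrist view: the blade is held level over the holder, corners at (455,214), (444,296), (193,296) and (184,214). The pin seems to stand in a dark slot at (205,200), on the predicted centreline (row 200). The rail lines match the prediction.

```bash
python3 - <<'E'
from h import *
w=load('wrist'); zt=118.4-8.6+6
y=np.radians(94);ex=np.array([np.cos(y),np.sin(y)]);ey=np.array([-ex[1],ex[0]]);C=np.array([558,83])
H=lambda p:((p[:2]-C)@ex,(p[:2]-C)@ey)
P=[at(w,u,v,zt)[:2] for u,v in [(455,213.5),(444.5,296),(193,296),(184,213.5)]]
for p in P: print('blade',np.round(p,1),np.round(H(p),1))
print('mean',np.mean(P,0),'tcp',H(np.array([559.7,47.4])))
d=(P[3]+P[2]-P[0]-P[1]);print('yaw',np.degrees(np.arctan2(d[1],d[0])))
for n,u,v,z in [('pin',205,201,29),('slotL',182,200,20),('slotR',232,200,20),('hinge',336,141,36.5),('knob',460,157,66.5),('boltL',176,134,26),('bedUL',166,169,20),('bedLL',172,230,20),('baseUL',161,121,12),('baseUR',382,121,12)]:
    p=at(w,u,v,z);print(n,p.round(1),np.round(H(p),1))
save(w,'w2c.png',(150,110,300,275),3.6)
E
```

```text
blade [587.1 -14. ] [-98.8 -22.2]
blade [542.  -17.6] [-99.3  23. ]
blade [532.9 112.2] [30.9 23. ]
blade [578.1 114.3] [ 29.8 -22.2]
mean [560.01695143  48.72073633] tcp (np.float64(-35.63186619461476), np.float64(0.7874715798491154))
yaw 94.00642905181216
pin [556.3 133.8  29. ] [50.8 -1.9]
slotL [552.9 155.   20. ] [72.2  0.1]
slotR [555.6 115.7  20. ] [32.8  0.1]
hinge [608.   40.3  36.5] [-46.  -46.9]
knob [607.4 -33.5  66.5] [-119.7  -41.2]
boltL [604.3 154.5  26. ] [ 68.1 -51.2]
bedUL [576.8 166.2  20. ] [ 81.7 -24.5]
bedLL [526.9 164.6  20. ] [83.6 25.3]
baseUL [611.7 171.6  12. ] [ 84.6 -59.8]
baseUR [622.6   5.8  12. ] [-81.5 -59. ]
```

View pics/w2c.png

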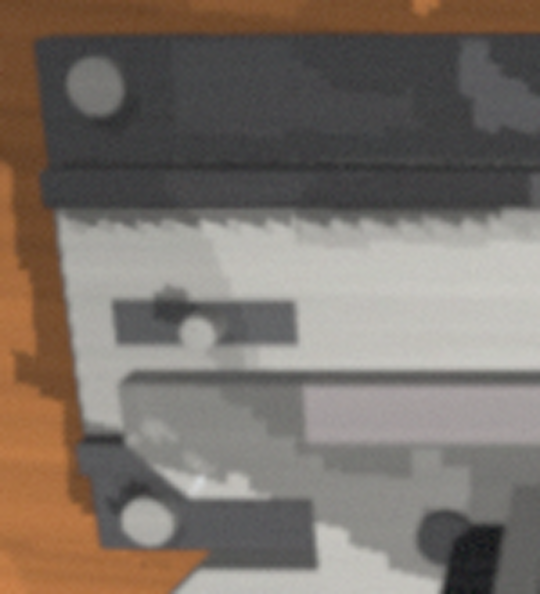

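Request:
move_arm(
  targets="-1 0 0 2.5 0 0 0; -1 0 0 2.5 0 0 0; -1 0 0 2.0 0 0 0; -1 0 0 1.0 0 0 0; -1 0 0 0.4 0 0 0",
)

```text
clock: 6.62
eef_pos: [559.1, 46.8, 32.9]
tool_rot: [3.141, 0.003, 0.069]
force: [0.5, 0.0, -3.7]
width: 10.9
gripper_force: 58.9
```

Request:
move_arm(
  targets="-1 0 0 0 0 0 0; -1 0 0 0 0 0 0; -1 0 0 0 0 0 0",
)

```text
clock: 6.87
eef_pos: [561.2, 47.6, 35.5]
tool_rot: [3.141, -0.002, 0.071]
force: [-1.0, -0.5, -3.3]
width: 11.3
gripper_force: 58.9
```

Request:
move_arm(
  targets="-1 0 0 0.3 0 0 0; -1 0 0 0.2 0 0 0; -1 0 0 0 0 0 0; -1 0 0 0 0 0 0",
)

```text
clock: 7.2
eef_pos: [560.3, 48.1, 29.4]
tool_rot: [-3.141, 0.0, 0.071]
force: [-0.4, 0.0, -2.1]
width: 11.0
gripper_force: 58.9
```

Request:
move_arm(
  targets="-1 0 0 0.1 0 0 0; -1 0 0 0 0 0 0; -1 0 0 0 0 0 0",
)

```text
clock: 7.45
eef_pos: [560.5, 48.0, 28.6]
tool_rot: [-3.141, -0.0, 0.071]
force: [-0.4, -0.1, 0.2]
width: 11.1
gripper_force: 59.5
```

Request:
move_arm(
  targets="-1 0 0 0.1 0 0 0; -1 0 0 0 0 0 0; -1 0 0 0 0 0 0",
)

```text
clock: 7.7
eef_pos: [560.5, 48.0, 28.6]
tool_rot: [-3.141, -0.001, 0.071]
force: [-3.8, 0.8, 10.5]
width: 11.0
gripper_force: 61.0
```

Request:
move_arm(
  targets="-1 0 0 -0.09 0 0 0; -1 0 -0.2 0 0 0 0; -1 0 -0.5 0 0 0 0; -1 0 -0.5 0 0 0 0; -1 0 -0.3 0 0 0 0",
)

```text
clock: 8.12
eef_pos: [560.0, 62.4, 28.5]
tool_rot: [3.14, -0.002, 0.071]
force: [-0.5, -5.3, 2.7]
width: 11.5
gripper_force: 60.1
```

Request:
move_arm(
  targets="-1 0 -0.3 0 0 0 0; -1 0 -0.3 0 0 0 0; -1 0 -0.3 0 0 0 0; -1 0 -0.2 0 0 0 0; -1 0 0 0 0 0 0",
)

```text
clock: 8.53
eef_pos: [559.0, 73.7, 28.6]
tool_rot: [3.141, -0.001, 0.071]
force: [0.8, -4.6, 6.0]
width: 11.2
gripper_force: 60.3
```

Request:
move_arm(
  targets="-1 0 0 0 0 0 0; -1 0 0 0 0 0 0",
)

```text
clock: 8.7
eef_pos: [559.0, 73.8, 28.6]
tool_rot: [3.141, -0.001, 0.071]
force: [0.7, -4.0, 5.2]
width: 11.1
gripper_force: 60.3
```

Request:
move_arm(
  targets="-1 0 0 -0.06 0 0 0; -1 0 -0.3 0 0 0 0; -1 0 -0.3 0 0 0 0; -1 0 -0.2 0 0 0 0; -1 0 0 0 0 0 0",
)

```text
clock: 9.12
eef_pos: [557.6, 83.0, 28.6]
tool_rot: [-3.141, 0.001, 0.072]
force: [0.6, -1.0, 0.2]
width: 10.5
gripper_force: 59.6
```

Request:
move_arm(
  targets="-1 0 -0.1 0 0 0 0; -1 0 -0.1 0 0 0 0; -1 0 0 0 0 0 0; -1 0 0 0 0 0 0",
)

```text
clock: 9.45
eef_pos: [557.4, 84.5, 28.6]
tool_rot: [-3.141, 0.001, 0.071]
force: [-0.4, -0.1, -1.2]
width: 11.1
gripper_force: 59.4
```

Request:
move_arm(
  targets="-1 0 -0.05 0 0 0 0; -1 0 -0.05 0 0 0 0; -1 0 0 0 0 0 0",
)

```text
clock: 9.7
eef_pos: [557.4, 85.2, 28.6]
tool_rot: [-3.141, 0.001, 0.071]
force: [-0.0, -0.9, -2.2]
width: 10.8
gripper_force: 59.2
```

Request:
move_arm(
  targets="-1 0 -0.05 0.01 0 0 0; -1 0 -0.05 0 0 0 0; -1 0 0 0 0 0 0",
)

```text
clock: 9.95
eef_pos: [557.4, 86.0, 28.6]
tool_rot: [-3.141, 0.0, 0.071]
force: [0.1, -0.8, -2.8]
width: 10.7
gripper_force: 59.2
```

Request:
move_arm(
  targets="-1 0 -0.05 0 0 0 0; -1 0 -0.05 0 0 0 0; -1 0 0 0 0 0 0",
)

```text
clock: 10.2
eef_pos: [557.4, 87.2, 28.6]
tool_rot: [-3.141, 0.0, 0.071]
force: [-0.4, -1.0, -2.8]
width: 11.4
gripper_force: 59.2
```

Request:
move_arm(
  targets="-1 0 -0.05 0 0 0 0; -1 0 0 0 0 0 0; -1 0 0 0 0 0 0",
)

```text
clock: 10.45
eef_pos: [557.3, 87.7, 28.6]
tool_rot: [-3.141, 0.0, 0.071]
force: [-0.4, 0.4, -3.5]
width: 11.1
gripper_force: 59.1
```

Request:
move_arm(
  targets="-1 0 -0.05 0.02 0 0 0; -1 0 0 0 0 0 0; -1 0 0 0 0 0 0",
)

```text
clock: 10.7
eef_pos: [557.4, 87.7, 28.6]
tool_rot: [3.142, 0.0, 0.071]
force: [-1.5, -0.5, -0.9]
width: 11.1
gripper_force: 59.4
```

Request:
move_arm(
  targets="-1 0 -0.05 0 0 0 0; -1 0 0 0 0 0 0; -1 0 0 0 0 0 0",
)

```text
clock: 10.95
eef_pos: [557.5, 88.1, 28.6]
tool_rot: [3.141, -0.0, 0.071]
force: [-0.7, -1.8, -0.6]
width: 11.1
gripper_force: 59.4
```

Request:
move_arm(
  targets="-1 0 -0.05 0 0 0 0; -1 0 0 0 0 0 0; -1 0 0 0 0 0 0",
)

```text
clock: 11.2
eef_pos: [557.6, 88.6, 28.6]
tool_rot: [3.141, -0.0, 0.071]
force: [-0.1, -1.3, -0.6]
width: 11.2
gripper_force: 59.4
```

Request:
move_arm(
  targets="-1 0 -0.05 0 0 0 0; -1 0 0 0 0 0 0; -1 0 0 0 0 0 0",
)

```text
clock: 11.45
eef_pos: [557.6, 89.2, 28.6]
tool_rot: [3.141, -0.0, 0.071]
force: [0.0, -2.1, 0.4]
width: 10.8
gripper_force: 59.5
```

Request:
move_arm(
  targets="-1 0 -0.05 0 0 0 0; -1 0 0 0 0 0 0; -1 0 0 0 0 0 0",
)

```text
clock: 11.7
eef_pos: [557.6, 89.3, 28.6]
tool_rot: [3.141, -0.0, 0.071]
force: [1.0, -2.4, 0.3]
width: 11.2
gripper_force: 59.5
```

Request:
move_arm(
  targets="-1 0 -0.05 0 0 0 0; -1 0 0 0 0 0 0; -1 0 0 0 0 0 0",
)

```text
clock: 11.95
eef_pos: [557.5, 89.4, 28.6]
tool_rot: [3.14, -0.0, 0.07]
force: [0.2, -5.6, -0.1]
width: 11.1
gripper_force: 59.5
```

Request:
move_arm(
  targets="-1 0 -0.05 0 0 0 0; -1 0 0 0 0 0 0; -1 0 0 0 0 0 0",
)

```text
clock: 12.2
eef_pos: [557.5, 89.4, 28.6]
tool_rot: [3.14, -0.001, 0.07]
force: [0.4, -5.6, 0.1]
width: 11.1
gripper_force: 59.6
```

Request:
move_arm(
  targets="-1 0 0 0 0 0 0; -1 0 0 0 0 0 0",
)

```text
clock: 12.37
eef_pos: [557.5, 89.4, 28.6]
tool_rot: [3.14, -0.001, 0.07]
force: [-0.5, -6.5, 0.2]
width: 11.1
gripper_force: 59.6
```

Request:
move_arm(
  targets="-1 0 -0.05 0 0 0 0; -1 0 0 0 0 0 0; -1 0 0 0 0 0 0",
)

```text
clock: 12.62
eef_pos: [557.5, 89.5, 28.7]
tool_rot: [3.139, -0.001, 0.07]
force: [0.8, -6.4, 0.4]
width: 11.1
gripper_force: 59.6
```

Request:
move_arm(
  targets="-1 0 -0.03 0 0 0 0; -1 0 0 0 0 0 0; -1 0 0 0 0 0 0",
)

```text
clock: 12.87
eef_pos: [557.5, 89.5, 28.7]
tool_rot: [3.139, -0.001, 0.07]
force: [0.4, -7.4, 0.8]
width: 11.4
gripper_force: 59.6
```

Request:
move_arm(
  targets="-1 0 -0.05 0 0 0 0; -1 0 -0.05 0 0 0 0; -1 0 0 0 0 0 0; -1 0 0 0 0 0 0",
)

```text
clock: 13.2
eef_pos: [557.5, 89.5, 28.8]
tool_rot: [3.137, -0.001, 0.069]
force: [0.9, -7.6, -0.3]
width: 11.0
gripper_force: 59.7
```

Request:
move_arm(
  targets="-1 0 -0.05 0 0 0 0; -1 0 0 0 0 0 0; -1 0 0 0 0 0 0",
)

```text
clock: 13.45
eef_pos: [557.5, 89.5, 28.8]
tool_rot: [3.137, -0.001, 0.069]
force: [-1.1, -9.4, 0.1]
width: 11.0
gripper_force: 59.8
```

Request:
move_arm(
  targets="-1 0 -0.05 0 0 0 0; -1 0 -0.05 0 0 0 0; -1 0 0 0 0 0 0; -1 0 0 0 0 0 0",
)

```text
clock: 13.78
eef_pos: [557.5, 89.6, 28.9]
tool_rot: [3.136, -0.001, 0.068]
force: [-0.2, -11.1, 0.8]
width: 11.1
gripper_force: 59.9
```

Request:
move_arm(
  targets="-1 0 -0.05 0 0 0 0; -1 0 0 0 0 0 0; -1 0 0 0 0 0 0",
)

```text
clock: 14.03
eef_pos: [557.5, 89.6, 28.9]
tool_rot: [3.135, -0.001, 0.068]
force: [-0.5, -11.6, 1.0]
width: 11.1
gripper_force: 59.9
```

Request:
move_arm(
  targets="-1 0 -0.05 0 0 0 0; -1 0 -0.05 0 0 0 0; -1 0 0 0 0 0 0; -1 0 0 0 0 0 0; -1 0 0 0 0 0 0",
)

```text
clock: 14.45
eef_pos: [557.5, 89.7, 29.0]
tool_rot: [3.134, -0.002, 0.067]
force: [-0.1, -13.2, 1.4]
width: 11.1
gripper_force: 60.0
```

Request:
move_arm(
  targets="-1 0 0 0 0 0 0; -1 0 0 0 0 0 0; -1 0 0 0 0 0 0",
)

```text
clock: 14.7
eef_pos: [557.5, 89.7, 29.0]
tool_rot: [3.134, -0.002, 0.067]
force: [-0.5, -13.0, 0.9]
width: 11.0
gripper_force: 60.0
```

Request:
move_arm(
  targets="-1 0 0 0 0 0 0; -1 0 0 0 0 0 0; -1 0 0 0 0 0 0; -1 0 0 0 0 0 0",
)

```text
clock: 15.03
eef_pos: [557.5, 89.7, 29.0]
tool_rot: [3.134, -0.002, 0.067]
force: [-0.4, -13.7, 0.9]
width: 10.8
gripper_force: 60.0
```

Request:
move_arm(
  targets="-1 0 0.1 0 0 0 0; -1 0 0.1 0 0 0 0; -1 0 0.1 0 0 0 0; -1 0 0.05 0 0 0 0; -1 0 0 0 0 0 0",
)

```text
clock: 15.45
eef_pos: [557.5, 89.6, 28.7]
tool_rot: [3.138, -0.001, 0.069]
force: [0.4, -8.2, -0.2]
width: 11.3
gripper_force: 59.7
```

Request:
move_arm(
  targets="-1 0 0 0 0 0 0; -1 0 0 0 0 0 0",
)

```text
clock: 15.62
eef_pos: [557.5, 89.6, 28.7]
tool_rot: [3.138, -0.001, 0.069]
force: [0.3, -7.3, 0.5]
width: 11.1
gripper_force: 59.7
```

Request:
move_arm(
  targets="-1 0 0.1 0 0 0 0; -1 0 0.1 0 0 0 0; -1 0 0 0 0 0 0; -1 0 0 0 0 0 0; -1 0 0 0 0 0 0",
)

```text
clock: 16.03
eef_pos: [557.5, 89.5, 28.6]
tool_rot: [3.141, -0.0, 0.07]
force: [0.3, -5.2, -0.5]
width: 10.7
gripper_force: 59.7
```

Request:
move_arm(
  targets="-1 0 0.05 0 0 0 0; -1 0 0.05 0 0 0 0; -1 0 0 0 0 0 0; -0.8 0 0 0 0 0 0; -0.6 0 0 0 0 0 0",
)

```text
clock: 16.45
eef_pos: [557.0, 90.5, 28.4]
tool_rot: [-3.14, 0.001, 0.072]
force: [-0.4, 0.6, 0.2]
width: 17.1
gripper_force: 0.0
```

Request:
move_arm(
  targets="-0.4 0 0 0 0 0 0; -0.2 0 0 0 0 0 0; 0 0 0 0 0 0 0; 0 0 0 0 0 0 0; 0 0 0 0 0 0 0",
)

```text
clock: 16.87
eef_pos: [557.3, 89.6, 28.5]
tool_rot: [-3.141, 0.0, 0.071]
force: [-0.1, -0.1, 0.2]
width: 42.4
gripper_force: 0.0
```

```bash
python3 - <<'E'
from h import *
s=read_state();print(pose()[0],s['tool_rot'],s['force'],s['width'])
E
```

```text
[557.26598299  89.55232891  28.46905075] [-3.14107464e+00  2.03391540e-04  7.13531729e-02] [-0.06780846 -0.12778522  0.20761494] 42.44540247390111
```

Request:
move_arm(
  targets="0 0 0 -1.0 0 0 0; 0 0 0 -2.5 0 0 0; 0 0 0 -3.5 0 0 0; 0 0 0 -3.5 0 0 0; 0 0 2.0 -2.0 0 0 0",
)

```text
clock: 17.28
eef_pos: [559.8, 73.2, 156.8]
tool_rot: [-3.138, -0.003, 0.076]
force: [0.6, -0.2, -0.3]
width: 42.8
gripper_force: 0.0
```

Request:
move_arm(
  targets="0 0 2.5 0 0 0 0; 0 0 2.0 0 0 0 0; 0 0 0 0 0 0 0; 0 0 0 0 0 0 0; 0 0 0 0 0 0 0",
)

```text
clock: 17.7
eef_pos: [561.8, 25.1, 153.7]
tool_rot: [-3.14, 0.0, 0.071]
force: [0.5, 0.4, 0.4]
width: 42.5
gripper_force: 0.0
```

```bash
python3 - <<'E'
from h import *
w=grab('wrist'); save(w,'w3.png',(100,80,500,320),2); s=read_state();print(pose()[0],s['tool_rot'],s['width'],s['force'])
y=np.radians(94);ex=np.array([np.cos(y),np.sin(y)]);ey=np.array([-ex[1],ex[0]])
for P in [(607,-33.5,66.5),(608,40,36.5)]: print(proj(w,P).round(1))
E
```

```text
[561.76289619  25.58212712 153.47519084] [-3.14050012e+00  5.30098773e-04  7.22388580e-02] 43.275096880059955 [-0.06676568  0.3645611   0.04799327]
[407.7 150.1]
[305.4 136.6]
```

View pics/w3.png

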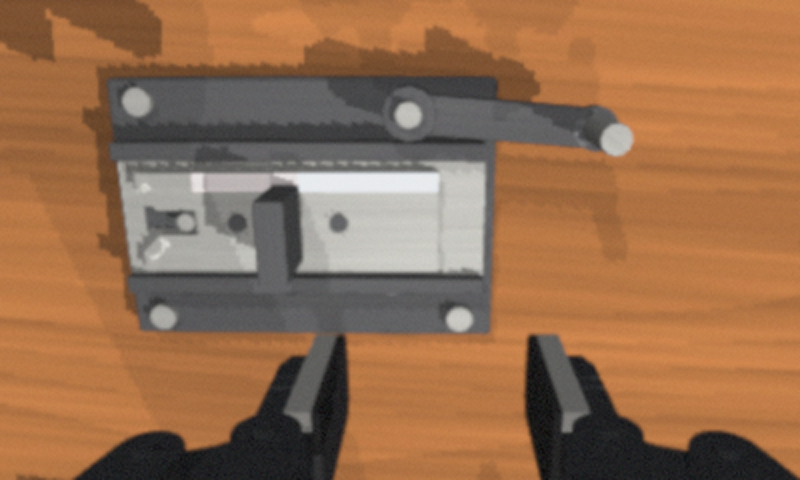

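Blade lies flat between the rails with the pin at the bottom of the notch (crop 185,222). The knob is at crop (617,139), within 1 px of prediction. Next I'll pinch it and swing it.

Request:
move_arm(
  targets="0 1.4 2.1 0 0 0 0; 0 1.4 2.1 0 0 0 0; 0 1.3 2.1 0 0 0 0; 0 0 0 2.0 0 0 0; 0 0 0 2.0 0 0 0",
)

```text
clock: 18.17
eef_pos: [609.0, -36.4, 113.8]
tool_rot: [3.141, -0.003, 0.071]
force: [-0.7, 1.3, 0.2]
width: 42.8
gripper_force: 0.0
```

Request:
move_arm(
  targets="0 0 0 0 0 0 0; 0 0 0 0 0 0 0; 0 0 0 0 0 0 0",
)

```text
clock: 18.42
eef_pos: [607.7, -34.9, 114.1]
tool_rot: [3.142, -0.0, 0.072]
force: [0.6, -0.9, 1.3]
width: 42.7
gripper_force: 0.0
```

Position is good, so go down 70 mm and pinch.

Request:
move_arm(
  targets="0 0 0 2.0 0 0 0; 0 0 0 2.0 0 0 0; 0 0 0 2.0 0 0 0; 0 0 0 0.9 0 0 0; 0 0 0 0 0 0 0",
)

```text
clock: 18.83
eef_pos: [606.6, -34.8, 43.6]
tool_rot: [-3.141, 0.002, 0.072]
force: [-0.1, 0.5, -0.1]
width: 42.8
gripper_force: 0.0
```

Request:
move_arm(
  targets="-0.3 0 0 0 0 0 0; -0.5 0 0 0 0 0 0; -0.7 0 0 0 0 0 0; -1 0 0 0 0 0 0; -1 0 0 0 0 0 0",
)

```text
clock: 19.25
eef_pos: [608.4, -35.5, 46.0]
tool_rot: [-3.141, -0.002, 0.071]
force: [0.3, 1.7, 7.0]
width: 10.0
gripper_force: 58.6
```

Request:
move_arm(
  targets="-1 0 0 0 0 0 0; -1 0 0 0 0 0 0",
)

```text
clock: 19.42
eef_pos: [608.4, -35.5, 46.0]
tool_rot: [-3.141, -0.003, 0.071]
force: [-0.3, 0.9, 6.3]
width: 9.7
gripper_force: 58.6
```

```bash
python3 - <<'E'
from h import *
p,r=pose();s=read_state();print(p,s['tool_rot'],s['force'],s['width'])
y=np.radians(94);ex=np.array([np.cos(y),np.sin(y)]);ey=np.array([-ex[1],ex[0]]);hg=np.array([608,39.8])
q=p[:2]-hg;th0=np.arctan2(q@ey,-q@ex);rad=np.hypot(*q);print(th0,rad)
n=20;prev=p[:2]
for i in range(1,n+1):
    th=th0+(np.pi/2-th0)*i/n;k=hg+75*(-np.cos(th)*ex+np.sin(th)*ey)
    d=r.inv().apply([*(k-prev),0])/10;print('%.2f %.2f |'%(d[0],d[1]),k.round(1));prev=k
E
```

```text
[608.40939327 -35.50318169  46.02603824] [-3.14128725e+00 -2.51832316e-03  7.11594189e-02] [-0.31091738  0.93994859  6.2979529 ] 9.659228551572633
0.06437662378586344 75.30429453878098
-0.56 -0.09 | [602.8 -35. ]
-0.56 -0.10 | [597.1 -34.4]
-0.55 -0.14 | [591.6 -33.4]
-0.53 -0.18 | [586.1 -31.9]
-0.52 -0.22 | [580.8 -30.1]
-0.50 -0.26 | [575.6 -27.8]
-0.48 -0.30 | [570.6 -25.2]
-0.46 -0.33 | [565.8 -22.2]
-0.43 -0.37 | [561.3 -18.9]
-0.40 -0.40 | [557.  -15.2]
-0.37 -0.43 | [553.  -11.2]
-0.34 -0.45 | [549.3  -6.9]
-0.30 -0.48 | [546.   -2.4]
-0.26 -0.50 | [543.    2.4]
-0.23 -0.52 | [540.4   7.4]
-0.19 -0.53 | [538.1  12.6]
-0.15 -0.55 | [536.3  17.9]
-0.10 -0.55 | [534.8  23.4]
-0.06 -0.56 | [533.8  29. ]
-0.02 -0.56 | [533.2  34.6]
```

Request:
move_arm(
  targets="-1 0 0 -0.1 0 0 0; -1 -0.6 -0.1 0 0 0 0; -1 -0.6 -0.1 0 0 0 0; -1 -0.5 -0.1 0 0 0 0; -1 0 0 0 0 0 0",
)

```text
clock: 19.83
eef_pos: [590.6, -33.4, 46.2]
tool_rot: [-3.141, -0.002, 0.07]
force: [4.7, 0.4, -1.2]
width: 9.6
gripper_force: 58.8
```

Request:
move_arm(
  targets="-1 -0.5 -0.2 0 0 0 0; -1 -0.5 -0.2 0 0 0 0; -1 -0.5 -0.3 0 0 0 0; -1 -0.5 -0.3 0 0 0 0; -1 0 0 0 0 0 0",
)

```text
clock: 20.25
eef_pos: [569.1, -25.7, 46.1]
tool_rot: [3.141, -0.001, 0.07]
force: [3.3, -1.2, 3.8]
width: 9.7
gripper_force: 59.5
```

Following the arc with low forces.

Request:
move_arm(
  targets="-1 -0.5 -0.3 0 0 0 0; -1 -0.4 -0.4 0 0 0 0; -1 -0.4 -0.4 0 0 0 0; -1 -0.4 -0.4 0 0 0 0; -1 0 0 0 0 0 0",
)

```text
clock: 20.67
eef_pos: [548.6, -11.4, 45.8]
tool_rot: [-3.141, 0.004, 0.072]
force: [-2.5, -1.1, 11.0]
width: 9.4
gripper_force: 60.8
```

Request:
move_arm(
  targets="-1 -0.3 -0.5 0 0 0 0; -1 -0.3 -0.5 0 0 0 0; -1 -0.3 -0.5 0 0 0 0; -1 0 0 0 0 0 0; -1 0 0 0 0 0 0",
)

```text
clock: 21.08
eef_pos: [538.0, 1.7, 45.8]
tool_rot: [3.141, 0.005, 0.07]
force: [-4.6, -2.7, 11.7]
width: 9.4
gripper_force: 60.9
```

Request:
move_arm(
  targets="-1 0.2 -0.6 -0.1 0 0 0; -1 -0.1 -0.5 0 0 0 0; -1 -0.1 -0.5 0 0 0 0; -1 -0.1 -0.5 0 0 0 0; -1 0 0 0 0 0 0",
)

```text
clock: 21.5
eef_pos: [528.7, 21.1, 45.8]
tool_rot: [-3.141, 0.017, 0.068]
force: [-15.8, -7.1, 18.8]
width: 9.5
gripper_force: 61.3
```

Request:
move_arm(
  targets="-1 0 0 0 0 0 0; -1 0 0 0 0 0 0",
)

```text
clock: 21.67
eef_pos: [528.7, 21.1, 45.8]
tool_rot: [-3.141, 0.017, 0.069]
force: [-16.6, -6.0, 18.3]
width: 9.7
gripper_force: 61.2
```

Request:
move_arm(
  targets="-0.6 0 0 0 0 0 0; -0.3 0 0 0 0 0 0; -0.3 0 0 0 0 0 0; -0.3 0 0 0 0 0 0; -0.3 0 0 0 0 0 0",
)

```text
clock: 22.08
eef_pos: [538.8, 24.3, 46.2]
tool_rot: [-3.141, 0.001, 0.072]
force: [-0.7, 0.2, -0.5]
width: 30.0
gripper_force: 0.0
```

```bash
python3 - <<'E'
from h import *
w=grab('wrist'); save(w,'w4.png',(150,80,480,330),2.2); s=read_state();print(pose()[0],s['tool_rot'],s['width'],s['force'])
for th in (1.2,1.3,1.4,1.5,1.57):
    y=np.radians(94);ex=np.array([np.cos(y),np.sin(y)]);ey=np.array([-ex[1],ex[0]])
    k=np.array([608,39.8])+75*(-np.cos(th)*ex+np.sin(th)*ey); print(th,k.round(1),((proj(w,[*k,66.5])-[150,80])*2.2).round(0))
E
```

```text
[538.92604343  24.16805021  46.27953257] [-3.14117703e+00  3.64442341e-04  7.18077590e-02] 29.755757436152738 [-0.81563866 -0.76294173  0.32528221]
1.2 [540.2   7.8] [463. 445.]
1.3 [537.3  14.7] [426. 455.]
1.4 [535.2  21.9] [388. 463.]
1.5 [533.7  29.3] [350. 467.]
1.57 [533.2  34.5] [323. 468.]
```

View pics/w4.png

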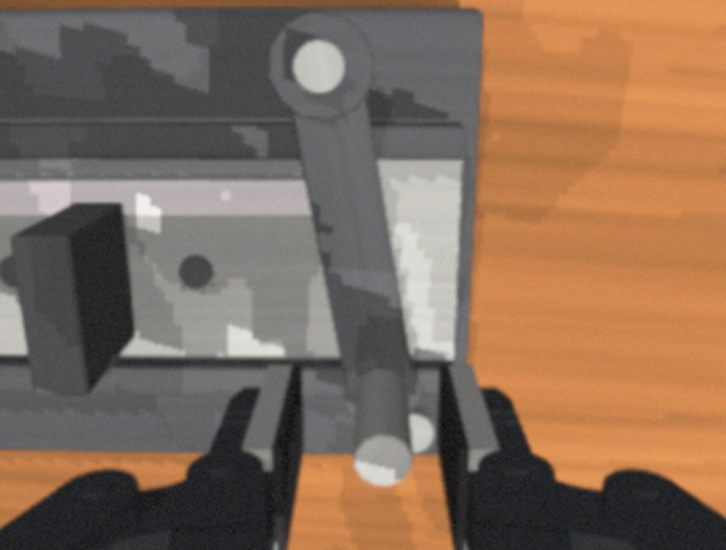

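Knob at crop (384,460), so the keeper is at ≈1.41 rad and loosely straddled. I'll push it home with the rear finger.

Request:
move_arm(
  targets="-0.3 -0.4 -0.3 0.4 0 0 0; -0.3 0 -0.4 0 0 0 0; -0.3 0 -0.4 0 0 0 0; -0.3 0 -0.4 0 0 0 0; -0.3 0 0 0 0 0 0",
)

```text
clock: 22.55
eef_pos: [533.5, 39.6, 42.3]
tool_rot: [-3.141, 0.001, 0.072]
force: [-0.3, 1.0, 0.2]
width: 29.8
gripper_force: 0.0
```

Request:
move_arm(
  targets="-0.3 0 -0.3 0 0 0 0; -0.3 0 -0.2 0 0 0 0; -0.3 0 0 0 0 0 0; -0.3 0 0 0 0 0 0",
)

```text
clock: 22.88
eef_pos: [533.7, 43.6, 42.6]
tool_rot: [-3.141, -0.0, 0.071]
force: [-0.4, -0.4, 0.5]
width: 29.7
gripper_force: 0.2
```

Request:
move_arm(
  targets="-0.3 0 -0.2 0 0 0 0; -0.3 0 0 0 0 0 0; -0.3 0 0 0 0 0 0",
)

```text
clock: 23.13
eef_pos: [533.7, 43.8, 42.6]
tool_rot: [3.139, -0.001, 0.07]
force: [-0.3, -5.1, -0.7]
width: 30.0
gripper_force: 2.6
```

Request:
move_arm(
  targets="-0.3 0 -0.2 0 0 0 0; -0.3 0 0 0 0 0 0; -0.3 0 0 0 0 0 0",
)

```text
clock: 23.38
eef_pos: [533.8, 43.9, 42.6]
tool_rot: [3.137, -0.001, 0.069]
force: [-1.0, -8.1, -2.7]
width: 30.4
gripper_force: 4.4
```

Request:
move_arm(
  targets="-0.3 0 -0.2 0 0 0 0; -0.3 0 0 0 0 0 0; -0.3 0 0 0 0 0 0",
)

```text
clock: 23.63
eef_pos: [533.8, 44.0, 42.6]
tool_rot: [3.134, -0.002, 0.067]
force: [-0.1, -12.4, -4.2]
width: 30.0
gripper_force: 6.0
```

The keeper is at its stop: 12 N and no further movement. Back off to centre, lift clear and check.

Request:
move_arm(
  targets="-0.3 0 0.4 0 0 0 0; -0.3 0 0.4 0 0 0 0; -0.3 0 0.4 0 0 0 0; -0.3 0 0 0 0 0 0; -0.3 0 0 0 0 0 0",
)

```text
clock: 24.05
eef_pos: [534.1, 38.0, 42.6]
tool_rot: [-3.14, -0.0, 0.071]
force: [-0.1, 0.1, 0.4]
width: 30.0
gripper_force: 0.0
```

Request:
move_arm(
  targets="-0.3 0 0 -1.0 0 0 0; -0.3 0 0 -2.5 0 0 0; -0.3 0 0 -3.5 0 0 0; -0.3 0 0 -3.5 0 0 0; -0.3 0 0 -1.0 0 0 0",
)

```text
clock: 24.47
eef_pos: [536.4, 37.1, 162.5]
tool_rot: [3.142, -0.007, 0.071]
force: [0.9, -0.6, -0.4]
width: 29.8
gripper_force: 0.0
```

Request:
move_arm(
  targets="-0.3 0 0 0 0 0 0; -0.3 0 0 0 0 0 0; -0.3 0 0 0 0 0 0",
)

```text
clock: 24.72
eef_pos: [533.1, 38.1, 156.7]
tool_rot: [-3.141, 0.002, 0.072]
force: [-0.3, 0.2, -1.4]
width: 29.9
gripper_force: 0.0
```

```bash
python3 - <<'E'
from h import *
w=grab('wrist'); save(w,'w5.png',(120,80,460,330),2.3); s=read_state();print(pose()[0],s['tool_rot'],s['force'])
y=np.radians(94);ex=np.array([np.cos(y),np.sin(y)]);ey=np.array([-ex[1],ex[0]])
for th in (1.4,1.5,1.57):
    k=np.array([608,39.8])+75*(-np.cos(th)*ex+np.sin(th)*ey); print(th,((proj(w,[*k,66.5])-[120,80])*2.3).round(0))
E
```

```text
[532.954106    37.88749741 156.38956425] [-3.14110553e+00  2.44034938e-03  7.14454245e-02] [-0.04505904 -0.40459015 -0.29197416]
1.4 [511. 282.]
1.5 [488. 285.]
1.57 [472. 286.]
```

View pics/w5.png

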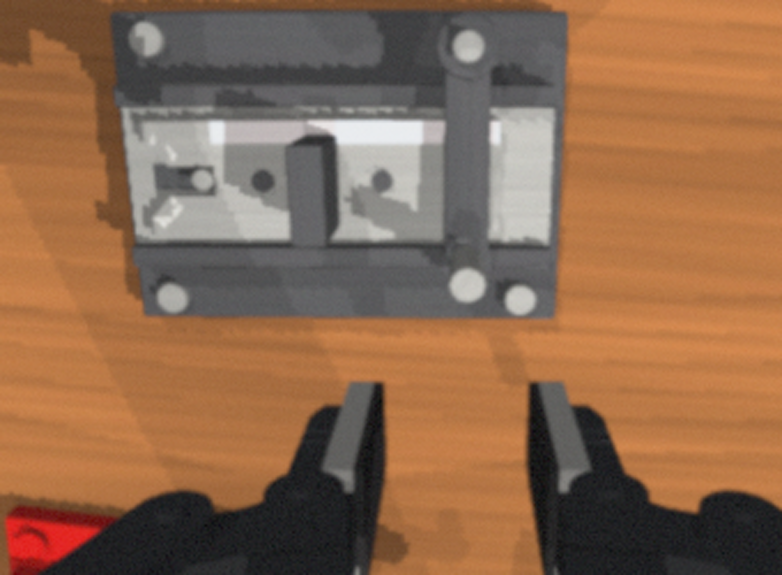

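The keeper lies squarely across the blade, with its knob at (468,285) against (472,286) predicted for shut. The pin sits at the bottom of the notch at (203,180), and the gripper is clear.

```bash
python3 -c "
from cell import order
print(order.finish_job())"
```

```text
the job is handed in; nothing more can be done
None
```

The job is handed in: the blade is home on the pin after about 13 N for over half a second (wrist reading, bed friction included), released, and the keeper is shut at its stop; I never moved the hammer, tin or billet.

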